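# Fetch the muller from behind the paint containers

## Task

Get the grinding muller out from among the three tall paint containers on the dark wooden board: first clear all three containers to the black rubber mat, then stand the muller upright inside the white circle in the middle of the glass slab, and only after that put every container back upright on the very spot of the board it came from. Keep the containers upright at all times, set the muller down gently on the glass without dropping it, and leave the palette knife and the little pigment pot where they are.

Things in the scene. Friction and masses are not known exactly. Their poses are not given: they have to be found in the camera images.
- jar: Tall round jar of clear glass with a steel screw lid, one of the three containers: 58 mm diameter, 108 mm high, about 0.35 kg. Origin: centre of its underside; z up. Stands on the board at the start, on any of the three spots.
- tin: Tall round bare-metal paint tin, one of the three containers: 60 mm diameter, straight up to 106 mm, then a lid of 52 mm diameter; 112 mm high over all, about 0.4 kg. Origin: centre of its underside; z up. Stands on the board at the start, on any of the three spots.
- flask: Square white plastic paint flask with a narrow grey round cap, one of the three containers: body 50 x 50 mm and 96 mm high, cap 30 mm diameter on top, 115 mm high over all, about 0.3 kg. Origin: centre of its underside; z up, x and y square to its faces. Stands on the board at the start, on any of the three spots, turned at most 0.15 rad from the board.
- muller: Small glass muller (a hand grinder for paint): foot 54 mm diameter and 12 mm high, narrow waist, knob 34 mm diameter from 34 to 56 mm above its underside, 62 mm high over all, about 0.18 kg. Origin: centre of its underside; z up. Stands on the board between the containers at the start; they are taller and too close to it for a gripper to reach down to it.
- board: Fixed dark wooden board, 190 mm (x) by 200 mm (y), 12 mm thick, with three pale cork-coloured round spots, flush with it (72 mm diameter), one container standing centred on each. Origin: centre of its underside; in its frame the spots are at x 20 mm, y 62 and -62 mm, and at x -42 mm, y 0; the muller starts at x 20 mm, y 0. At most 0.2 rad from x pointing straight away from the robot base.
- mat: Fixed black rubber mat, the side area for the containers: 180 mm (x) by 240 mm (y), 3 mm thick, empty at the start. Origin: centre of its underside. At most 0.2 rad from x pointing straight away from the robot base.
- slab: Fixed glass grinding slab, 200 x 200 mm, 10 mm thick, with a white circle of 84 mm diameter in its middle. Origin: centre of its underside, under the middle of the circle. At most 0.2 rad from x pointing straight away from the robot base.
- knife: Palette knife, to be left alone: wooden handle 14 mm thick and steel blade, 170 mm long, lying along x of the slab near the slab's +y edge, about 82 mm from its middle. Origin: underside of its middle.
- pot: Little white ceramic pigment pot, to be left alone: 37 mm diameter, 30 mm high, on the board's corner at x -73 mm, y 78 mm of the board. Origin: centre of its underside.

How it is judged (in metres and radians):
On the way, in this order (a step that is already met when the one before it is completed fails the run):
1. all three containers stand upright on the rubber mat, still (x of jar in the frame of mat between -0.088 and 0.088 m and y of jar in the frame of mat between -0.118 and 0.118 m and z of each of jar, tin, flask in the frame of mat below 0.008 m and angle between each of jar, tin, flask's own z axis and vertical below 0.12 rad and linear speed of each of jar, tin, flask below 0.02 m/s and x of tin in the frame of mat between -0.088 and 0.088 m and y of tin in the frame of mat between -0.118 and 0.118 m and x of flask in the frame of mat between -0.088 and 0.088 m and y of flask in the frame of mat between -0.118 and 0.118 m), for 0.2 s.
2. with all three containers still on the mat, the muller stands upright in the slab's circle (all of step 1 and horizontal distance between muller and slab below 0.015 m and z of muller in the frame of slab below 0.015 m and angle between muller's own z axis and vertical below 0.12 rad and linear speed of muller below 0.02 m/s), for 0.2 s.
At the end, for the whole second after the job is handed in: The muller stands upright and still on the slab, its centre within 15 mm of the circle's; jar, tin and flask each stand upright and still on the board within 15 mm of where each stood at the start (horizontal distance between muller and slab below 0.015 m and z of muller in the frame of slab below 0.015 m and angle between each of muller, jar, tin, flask's own z axis and vertical below 0.12 rad and linear speed of each of muller, jar, tin, flask below 0.02 m/s and distance of each of jar, tin, flask from where it was at the start of the episode below 0.015 m); the robot touches nothing.
It fails at once if a container is tipped by more than 0.5 rad (angle between any of jar, tin, flask's own z axis and vertical above 0.5 rad).
It fails at once if the muller is dropped onto the slab (comes down on it at over 0.6 m/s) (horizontal distance between muller and slab below 0.1 m and z of muller in the frame of slab below 0.03 m and linear speed of muller above 0.6 m/s).
It fails at once if the palette knife is moved by more than 25 mm (distance of knife from where it was at the start of the episode above 0.025 m).
It fails at once if the pigment pot is moved by more than 25 mm (distance of pot from where it was at the start of the episode above 0.025 m).
It also fails if it takes over 144 s, if anything falls off the work surface, if the arm or the gripper's body presses on something with over 40 N, if the wrist force passes 120 N, or if a joint passes its speed limit or range.

## Robot

A 7-joint arm with a two-finger parallel gripper is mounted at the origin on the work surface. World frame = base frame: x ahead of the robot, y to its left, z up, the work surface at z = 0. Lengths are in m, angles in degrees, forces in N, time in s.
With the tool pointing down it reaches from about 0.425 to 0.875 m from the base axis. Payload 4.7 kg.
Tool frame: the origin (TCP) lies at the very end of the fingers, on their centre line; the grasp point (between the pads) lies 19 mm behind it; z points along the fingers, y is the line along which they close (so a half turn about z gives the same grasp; the last joint's range is limited). The gripper opens to 87 mm and grips with 3 to 60 N. Pads are 19 mm wide; open, the fingers measure 117 mm over their backs; the gripper's body (75 mm by 190 mm) begins 51 mm behind the grasp point.
Start: joints at [-70.812, 18.392, -4.016, 83.108, 1.295, 78.541, -3.26], TCP at [0.205, 0.617, 0.223] pointing down, gripper open.
Joint ranges: [-163.93, 163.93], [-17.29, 119.83], [-79.2, 71.16], [3.27, 140.29], [-89.18, 269.18], [5.43, 117.66], [-154.24, 154.24]. Speed limits (degrees/s): [147.25, 147.25, 180, 180, 180, 180, 180].

## Interface

Orientations are given as [roll, pitch, yaw] about the fixed x, y, z axes, in that order (R = Rz(yaw) Ry(pitch) Rx(roll)).
In Python, from cell import get_obs, eyes, env gives the robot as it stands.
- The arm moves only by the tool servo_tool, never from a script. Its argument "series" is a list that holds one entry, the list of rows, each a list of 7 numbers: the shift along the tool's x, y, z in units of 300 mm (1.0 is 300 mm), then the turn, a rotation vector about the tool's x, y, z in units of pi rad (1.0 is pi rad), then the opening, from 0 (shut) to 1 (fully open). In form: [[[tx, ty, tz, wx, wy, wz, gripper], ...]]. A call has 1 to 12 rows; each row is the pose to reach, as a shift and turn from the pose commanded when the call began, along the tool's axes at that moment, turning the shorter way round; what a row does not reach only later rows make up. A row lasts 1/12 s, in which the tool goes at most 41.7 mm and 7.16 degrees, less where a joint would pass 70% of its speed; a pose out of reach is approached as far as the arm can. A call with a number of a shift or a turn outside -1 to 1 is refused whole. A call with a gripper value outside its range is refused whole. The fingers move at their own pace and stop on an object; "grip_force" is the grip in N (left out, the last holds). Time passes only in rows, so rows that repeat a pose let the fingers close. It gives the time, the measured TCP pose, the force, the opening and the grip force at its end, in the units of the state.
- get_obs(): the state, without advancing time (a new reading comes with each control period).
- eyes.read_camera(name): name is "scene" or "top"; returns a dict with "frame" (384x512x3 uint8, red, green, blue), "depth" (384x512 float32, m along the optical axis (not along the pixel's ray), 0 where there is no reading), "fx", "fy", "cx", "cy" (pixels), "distortion" ([k1, k2, p1, p2, k3] as OpenCV has them; the pictures are not rectified), "origin" and "rotation" of the camera in the world. Camera axes: x right, y down, z forward; pixel columns grow to the right and rows downward; lengths in m; the calibration is good to about 2 mm. A picture is of the moment at which its call begins.
- env.sign_off(): hands the job in; it is judged then, once.
The state is a dict: "time_s": time; "qpos": joint angles; "joint_velocities": joint speeds; "effort": joint torques, N m; "tool_pos": TCP position; "tool_rot": TCP orientation; "force": force on the tool from outside, world axes, zero at the start; "wrist_torque": the same for the moment, N m; "grip_width": finger opening in m; "grasp_force": force on a finger pad.
Only numpy, scipy, OpenCV 4.12 (cv2) and the standard library are available. Lean on these libraries where they do the work, as an engineer would, in place of code of your own. Each camera call takes 0.05 s, during which the arm holds its last target. There are 200 camera calls.

## Working session

There is one attempt and no reset: what is moved stays moved. The work goes in short steps, Python scripts to look and compute and a tool call to move; the robot and the scene stay as the last step left them, time stands still between calls to the robot, and variables do not carry over. Pictures are saved under pics/ and viewed, at most 14 in all, crops included, and the job is handed in when it is done.

Besides the shell and the picture viewer there is one more tool, called after ">>>" as name([rows], argument=value, ...), one row to a line, values as JSON. servo_tool: Moves the arm, as the interface text tells. Shifts and turns lie within -1 to 1; 1 stands for 300 mm of shift or pi rad of turn. Its arguments: {"type":"object","properties":{"series":{"type":"array"},"grip_force":{"type":"number"}},"required":["series"]}

```bash
mkdir -p pics; cat > h.py <<'E'
import numpy as np, cv2
from cell import get_obs, eyes, env
def cam(n):
    return eyes.read_camera(n)
def save(c,p): cv2.imwrite(p,c["frame"][:,:,::-1])
def ray(c,uv,z):
    K=np.array([[c["fx"],0,c["cx"]],[0,c["fy"],c["cy"]],[0,0,1.]])
    p=cv2.undistortPoints(np.array(uv,float).reshape(-1,1,2),K,np.array(c["distortion"],float)).reshape(-1,2)
    d=np.c_[p,np.ones(len(p))]@np.array(c["rotation"]).T
    o=np.array(c["origin"]); return o+d*((z-o[2])/d[:,2])[:,None]
E
python3 - <<'E'
from h import *
for n in("top","scene"):
    c=cam(n);save(c,f"pics/{n}0.png");np.save(f"{n}0.npy",c,allow_pickle=True);print(n,c["origin"],c["rotation"],c["fx"])
o=get_obs();print(o)
E
```

```text
top [ 0.44488438 -0.0277548   0.88691228] [-175.73652121    1.91740955  -89.72426138] 353.3361005966058
scene [1.33923754 0.16403938 0.79641383] [-131.32568095    0.34476715  102.19702597] 412.98410050573216
{'time_s': 0.1, 'qpos': array([-70.81133089,  18.43313663,  -4.01621008,  83.16836536,
         1.29641403,  78.54143769,  -3.25992449]), 'joint_velocities': array([ 0.09392036, -0.07684004,  0.03481432, -0.15647179, -0.14479664,
       -0.07443328, -0.04589494]), 'effort': array([-1.86404141e-04, -4.92573667e+01, -4.05709064e-01, -3.13395667e+01,
       -6.41335314e-02,  3.94472620e-02,  7.34638274e-05]), 'tool_pos': array([0.2048557 , 0.61634575, 0.22158602]), 'tool_rot': array([-1.79902376e+02,  6.71037172e-03,  1.61621943e+02]), 'force': array([-0.16859874,  0.12726254, -0.04169558]), 'wrist_torque': array([-0.000393  ,  0.03364633,  0.00459654]), 'grasp_force': 0.0, 'grip_width': 0.08693405225039975}
```

View pics/top0.png

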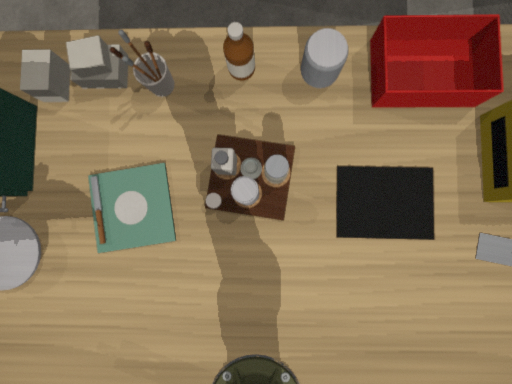

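View pics/scene0.png

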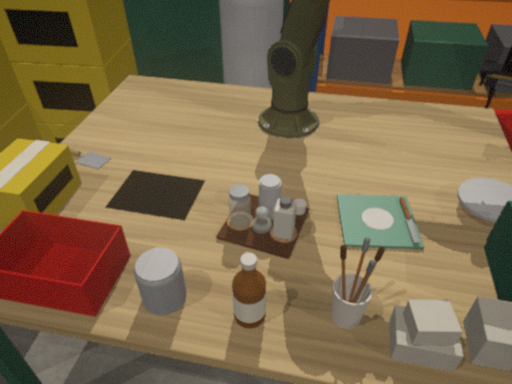

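Top view: board centred near (251,177) with flask (224,160), third-row tin or jar (246,190), one more container at (277,168), muller (251,168), pot (214,201); mat (385,202), slab (132,207), knife (98,210). Now measure.

```bash
cat >> h.py <<'E'
from scipy.spatial.transform import Rotation as R
_r=ray
def ray(c,uv,z):
    c=dict(c); r=np.array(c["rotation"])
    if r.ndim==1: c["rotation"]=R.from_euler("xyz",r,degrees=True).as_matrix()
    return _r(c,uv,z)
def big(m):
    cs,_=cv2.findContours(m.astype(np.uint8),cv2.RETR_EXTERNAL,cv2.CHAIN_APPROX_NONE)
    return max(cs,key=cv2.contourArea)
def rect(c,m,z):
    P=ray(c,cv2.convexHull(big(m)).reshape(-1,2),z)[:,:2]
    return cv2.minAreaRect((P*1000).astype(np.float32))
E
python3 - <<'E'
from h import *
c=np.load("top0.npy",allow_pickle=True).item()
h=cv2.cvtColor(c["frame"],cv2.COLOR_RGB2HSV);H,S,V=[h[:,:,i].astype(int) for i in range(3)]
yy,xx=np.mgrid[:384,:512]
box=lambda x0,x1,y0,y1:(xx>=x0)&(xx<x1)&(yy>=y0)&(yy<y1)
print("mat",rect(c,(V<60)&box(325,445,155,250),.003))
gm=cv2.morphologyEx(((H>60)&(H<100)&(S>60)&box(80,185,150,260)).astype(np.uint8),cv2.MORPH_CLOSE,np.ones((3,3)))
print("slab",rect(c,gm,.010))
m=(S<60)&(V>150)&box(110,155,185,230)
k=big(m);e=cv2.fitEllipse(k);print("circle",e,ray(c,[e[0]],.010))
m=(V<110)&box(195,305,125,228)&(S>80)
print("board",rect(c,m,.012))
im=np.hstack([cv2.resize(c["frame"][125:230,195:305],None,fx=3.6,fy=3.6,interpolation=cv2.INTER_CUBIC)])
s=np.load("scene0.npy",allow_pickle=True).item()
i2=cv2.resize(s["frame"][165:260,213:318],None,fx=3.7,fy=3.98,interpolation=cv2.INTER_CUBIC)
i2=cv2.resize(i2,(388,378));cv2.imwrite("pics/crop.png",np.hstack([im,i2])[:,:,::-1]);print(im.shape)
E
```

```text
mat ((489.0099792480469, -318.34033203125), (235.46864318847656, 176.05091857910156), 89.07719421386719)
slab ((472.6277770996094, 314.0056457519531), (194.64569091796875, 196.10531616210938), 9.255446434020996)
circle ((130.46920776367188, 207.31700134277344), (32.42269515991211, 33.58167266845703), 29.259424209594727) [[0.47270757 0.31626071 0.01      ]]
board ((538.2967529296875, 28.59418487548828), (219.95338439941406, 219.9280242919922), 81.4576644897461)
(378, 396, 3)
```

View pics/crop.png

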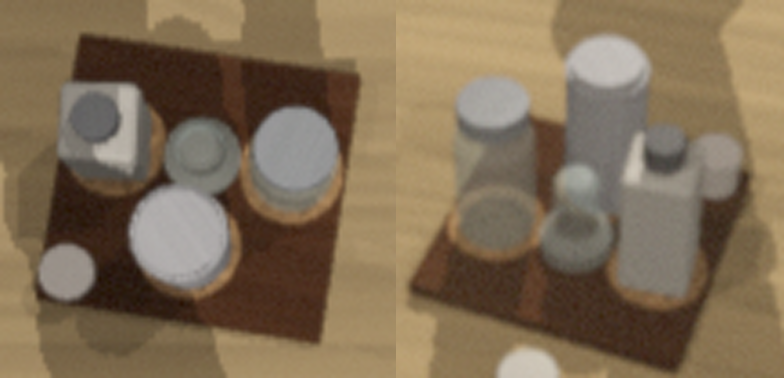

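Crop: flask at +y spot (cap 94,117), jar at −y spot (lid 294,148), tin at −x spot (180,236), muller (203,150), pot (67,271); board corners (80,34),(360,72),(320,343),(38,297).

```bash
python3 - <<'E'
from h import *
c=np.load("top0.npy",allow_pickle=True).item();s=np.load("scene0.npy",allow_pickle=True).item()
f=lambda p:(np.array(p,float)+.5)/3.6-.5+[195,125]
P=ray(c,f([(80,34),(360,72),(320,343),(38,297)]),.012)[:,:2]*1000
b=P.mean(0);print("corners",P.round(),"centre",b)
v=(P[0]+P[1]-P[2]-P[3])/2;u=(P[0]+P[3]-P[1]-P[2])/2
a=np.arctan2(v[1],v[0]);a2=np.arctan2(-u[0],u[1]);print(np.linalg.norm(v),np.linalg.norm(u),np.degrees([a,a2]))
a=(a+a2)/2;Rm=np.array([[np.cos(a),-np.sin(a)],[np.sin(a),np.cos(a)]])
for n,p in dict(flask=(20,62),jar=(20,-62),tin=(-42,0),muller=(20,0),pot=(-73,78)).items():print(n,(b+Rm@p).round(1))
for n,p,z in [("flask",(94,117),.115),("jar",(294,148),.108),("tin",(180,236),.110),("muller",(203,150),.060),("pot",(67,271),.03)]:
    print("top",n,ray(c,f([p]),z)[0]*1000)
g=lambda p:(np.array(p,float)-[396,0]+.5)/[388/105,378/95]-.5+[213,165]
for n,p,z in [("flask",(665,142),.115),("jar",(494,101),.108),("tin",(608,62),.112),("pot",(718,155),.03)]:
    print("scene",n,ray(s,g([p]),z)[0]*1000)
# flask top edge orientation: body corners z=.096
print("flask yaw corners",ray(c,f([(62,83),(137,84),(145,178)]),.096)*1000)
E
```

```text
corners [[658. 100.]
 [631. -96.]
 [443. -68.]
 [474. 127.]] centre [551.55210092  15.88614655]
188.2157507785251 197.29814843294704 [-8.35604459 -8.48590808]
flask [580.4  74.3]
jar [562.3 -48.4]
tin [510.  22.]
muller [571.3  13. ]
pot [490.8 103.7]
top flask [581.32426883  75.68288395 115.        ]
top jar [563.10040516 -47.45141222 108.        ]
top tin [508.33849262  22.45128936 110.        ]
top muller [569.07563081  10.96780682  60.        ]
top pot [490.91628974 104.1580412   30.        ]
scene flask [570.42907114  75.56703756 115.        ]
scene jar [547.17179078 -48.80302064 108.        ]
scene tin [495.90671422  22.86957882 112.        ]
scene pot [479.92973169 105.52337219  30.        ]
flask yaw corners [[606.44811617  98.82661972  96.        ]
 [605.70205185  51.23242888  96.        ]
 [545.95698749  45.61671386  96.        ]]
```

```bash
cat >> h.py <<'E'
def go(x,y,z,yaw,rep=True):
    "tool-axes shift/turn (units of the move call) from present measured TCP to world target in mm, deg"
    o=get_obs(); p=np.array(o["tool_pos"])*1000; A=R.from_euler("xyz",o["tool_rot"],degrees=True)
    B=R.from_euler("xyz",[180,0,yaw],degrees=True)
    d=A.inv().apply(np.array([x,y,z])-p); w=(A.inv()*B).as_rotvec()/np.pi
    if rep: print("t",round(o["time_s"],2),"p",p.round(1),"rot",np.round(o["tool_rot"],1),"w",round(o["grip_width"]*1000,1),"F",np.round(o["force"],1),"gf",round(o["grasp_force"],1))
    print("go",(d/300).round(4),w.round(4),"len",np.linalg.norm(d).round())
E
python3 -c "
from h import *
go(357,319,222,161.6);go(509,22,222,171.6)"
```

```text
t 0.1 p [204.9 616.3 221.6] rot [-179.9    0.   161.6] w 86.9 F [-0.2  0.1 -0. ] gf 0.0
go [-0.7938 -0.7807  0.    ] [-0.0005  0.      0.0001] len 334.0
t 0.1 p [204.9 616.3 221.6] rot [-179.9    0.   161.6] w 86.9 F [-0.2  0.1 -0. ] gf 0.0
go [-1.5867e+00 -1.5605e+00  1.5000e-03] [-0.0005 -0.     -0.0554] len 668.0
```

>>> servo_tool([
  [[-0.1,-0.1,0,0,0,0,1],[-0.2,-0.2,0,0,0,0,1],[-0.3,-0.3,0,0,0,0,1],[-0.4,-0.4,0,0,0,0,1],[-0.5,-0.5,0,0,0,0,1],[-0.6,-0.6,0,0,0,0,1],[-0.7,-0.7,0,0,0,0,1],[-0.79,-0.78,0,0,0,0,1],[-0.79,-0.78,0,0,0,0,1]],
], grip_force=20)

```text
time_s: 0.85
tool_pos: [0.3611, 0.3116, 0.2226]
tool_rot: [-179.9, 0.2, 160.9]
force: [0.6, -0.3, -0.2]
grip_width: 0.0873
grasp_force: 0.0
```

```bash
python3 -c "
from h import *
go(509,22,222,171.6)"
```

```text
t 0.85 p [361.1 311.6 222.6] rot [-179.9    0.2  160.9] w 87.3 F [ 0.6 -0.3 -0.2] gf 0.0
go [-0.7815 -0.7511  0.006 ] [-0.0009  0.0008 -0.0593] len 325.0
```

>>> servo_tool([
  [[-0.1,-0.1,0,0,0,-0.01,1],[-0.2,-0.2,0,0,0,-0.02,1],[-0.3,-0.3,0,0,0,-0.03,1],[-0.4,-0.4,0,0,0,-0.04,1],[-0.5,-0.5,0,0,0,-0.05,1],[-0.6,-0.6,0,0,0,-0.056,1],[-0.7,-0.7,0,0,0,-0.056,1],[-0.79,-0.78,0,0,0,-0.056,1],[-0.79,-0.78,0,0,0,-0.056,1],[-0.79,-0.78,0,0,0,-0.056,1],[-0.79,-0.78,0,0,0,-0.056,1],[-0.79,-0.78,0,0,0,-0.056,1]],
])

```text
time_s: 1.85
tool_pos: [0.5067, 0.025, 0.2222]
tool_rot: [180.0, -0.1, 171.8]
force: [0.9, 0.7, -0.3]
grip_width: 0.0871
grasp_force: 0.0
```

```bash
python3 -c "
from h import *
go(509,22,71,171.6)
c=cam('top');save(c,'pics/a.png')
c=cam('scene');save(c,'pics/b.png')"
```

```text
t 1.85 p [506.7  25.  222.2] rot [ 1.800e+02 -1.000e-01  1.718e+02] w 87.1 F [ 0.9  0.7 -0.3] gf 0.0
go [-0.0096 -0.0091  0.504 ] [ 0.0001 -0.0003  0.0014] len 151.0
```

View pics/b.png

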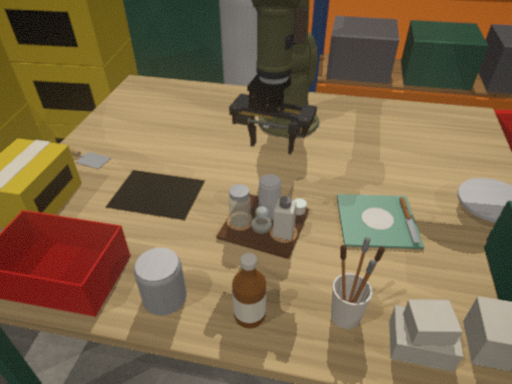

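The picture shows the fingertips at about (252,146) and (292,149), straddling the tin behind it. Descend.

```bash
python3 -c "
from h import *
c=np.load('scene0.npy',allow_pickle=True).item()
print(ray(c,[(272,148)],.222)*1000, ray(c,[(270,180)],.112)*1000,ray(c,[(377.5,219)],.01)*1000)"
```

```text
[[506.50475567  27.45007549 222.        ]] [[495.04589819  22.6933476  112.        ]] [[476.70956133 318.49148785  10.        ]]
```

>>> servo_tool([
  [[-0.01,-0.01,0.05,0,0,0,1],[-0.01,-0.01,0.1,0,0,0,1],[-0.01,-0.01,0.15,0,0,0,1],[-0.01,-0.01,0.2,0,0,0,1],[-0.01,-0.01,0.25,0,0,0,1],[-0.01,-0.01,0.28,0,0,0,1],[-0.01,-0.01,0.28,0,0,0,1],[-0.01,-0.01,0.28,0,0,0,1]],
])

```text
time_s: 2.62
tool_pos: [0.5096, 0.0204, 0.1386]
tool_rot: [-180.0, -0.0, 171.8]
force: [0.5, 0.8, 0.3]
grip_width: 0.0872
grasp_force: 0.0
```

```bash
python3 -c "
from h import *
go(509,22,71,171.6)"
```

```text
t 2.62 p [509.6  20.4 138.6] rot [-180.    -0.   171.8] w 87.2 F [0.5 0.8 0.3] gf 0.0
go [0.0025 0.0049 0.2253] [-0.     -0.0001  0.0009] len 68.0
```

>>> servo_tool([
  [[0,0.005,0.05,0,0,0,1],[0,0.005,0.1,0,0,0,1],[0,0.005,0.15,0,0,0,1],[0,0.005,0.2,0,0,0,1],[0,0.005,0.225,0,0,0,1],[0,0.005,0.225,0,0,0,1],[0,0.005,0.225,0,0,0,0.5],[0,0.005,0.225,0,0,0,0.5],[0,0.005,0.225,0,0,0,0.5],[0,0.005,0.225,0,0,0,0.5],[0,0.005,0.225,0,0,0,0.5],[0,0.005,0.225,0,0,0,0.5]],
], grip_force=20)

```text
time_s: 3.62
tool_pos: [0.5107, 0.0221, 0.0717]
tool_rot: [179.9, 0.1, 171.7]
force: [-0.1, 0.2, 1.9]
grip_width: 0.0594
grasp_force: 20.0
```

```bash
python3 -c "
from h import *
go(509,22,71,171.6)
c=cam('scene');f=c['frame'][120:270,190:340];c['frame']=cv2.resize(f,None,fx=3.5,fy=3.5,interpolation=2);save(c,'pics/c.png')"
```

```text
t 3.62 p [510.7  22.1  71.7] rot [1.799e+02 1.000e-01 1.717e+02] w 59.4 F [-0.1  0.2  1.9] gf 20.0
go [ 0.0055 -0.0013  0.0025] [0.0005 0.0004 0.0007] len 2.0
```

View pics/c.png

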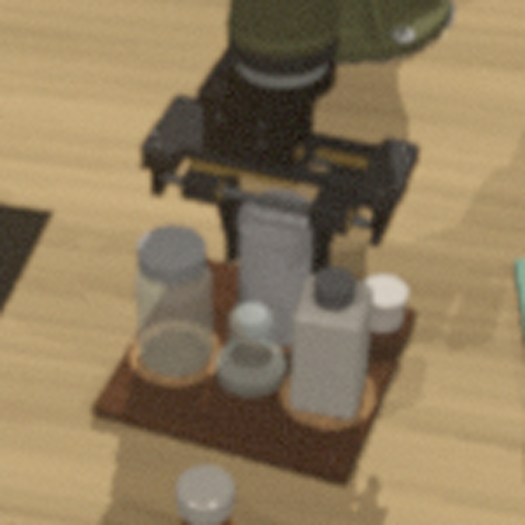

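The gripper holds the tin (lid at about (275,200) in the crop), clear of the muller and pot. Lift.

>>> servo_tool([
  [[0,0,-0.02,0,0,0,0.5],[0,0,-0.06,0,0,0,0.5],[0,0,-0.12,0,0,0,0.5],[0,0,-0.18,0,0,0,0.5],[0,0,-0.24,0,0,0,0.5],[0,0,-0.3,0,0,0,0.5],[0,0,-0.36,0,0,0,0.5],[0,0,-0.42,0,0,0,0.5],[0,0,-0.48,0,0,0,0.5],[0,0,-0.5,0,0,0,0.5],[0,0,-0.5,0,0,0,0.5]],
])

```text
time_s: 4.58
tool_pos: [0.5108, 0.021, 0.2229]
tool_rot: [179.9, 0.2, 171.7]
force: [0.9, 0.0, -4.7]
grip_width: 0.0595
grasp_force: 20.0
```

```bash
python3 -c "
from h import *
go(500,-185,222,130);go(488,-393,222,90)"
```

```text
t 4.58 p [510.8  21.  222.9] rot [179.9   0.2 171.7] w 59.5 F [ 0.9  0.  -4.7] gf 20.0
go [-0.0637 -0.6847  0.0023] [0.0007 0.0008 0.2315] len 206.0
t 4.58 p [510.8  21.  222.9] rot [179.9   0.2 171.7] w 59.5 F [ 0.9  0.  -4.7] gf 20.0
go [-0.1246 -1.3765  0.0017] [0.001  0.0005 0.4537] len 415.0
```

>>> servo_tool([
  [[-0.003,-0.035,0,0,0,0.012,0.5],[-0.01,-0.1,0,0,0,0.035,0.5],[-0.016,-0.17,0,0,0,0.058,0.5],[-0.023,-0.24,0,0,0,0.081,0.5],[-0.03,-0.31,0,0,0,0.104,0.5],[-0.036,-0.38,0,0,0,0.127,0.5],[-0.043,-0.45,0,0,0,0.15,0.5],[-0.05,-0.52,0,0,0,0.173,0.5],[-0.055,-0.59,0,0,0,0.196,0.5],[-0.06,-0.65,0,0,0,0.219,0.5],[-0.064,-0.68,0,0,0,0.23,0.5],[-0.064,-0.685,0,0,0,0.23,0.5]],
])

```text
time_s: 5.58
tool_pos: [0.4984, -0.1878, 0.2207]
tool_rot: [-179.9, 0.0, 130.0]
force: [0.1, 0.7, -3.6]
grip_width: 0.0599
grasp_force: 20.0
```

```bash
python3 -c "
from h import *
go(488,-393,222,90)"
```

```text
t 5.58 p [ 498.4 -187.8  220.7] rot [-179.9    0.   130. ] w 59.9 F [ 0.1  0.7 -3.6] gf 20.0
go [-0.502  -0.4659 -0.0035] [-0.0004  0.0003  0.222 ] len 205.0
```

>>> servo_tool([
  [[-0.025,-0.024,0,0,0,0.011,0.5],[-0.075,-0.07,0,0,0,0.033,0.5],[-0.125,-0.117,0,0,0,0.055,0.5],[-0.175,-0.164,0,0,0,0.077,0.5],[-0.225,-0.21,0,0,0,0.1,0.5],[-0.275,-0.256,0,0,0,0.122,0.5],[-0.325,-0.3,0,0,0,0.144,0.5],[-0.375,-0.35,0,0,0,0.167,0.5],[-0.425,-0.395,0,0,0,0.19,0.5],[-0.475,-0.44,0,0,0,0.211,0.5],[-0.5,-0.465,0,0,0,0.222,0.5],[-0.5,-0.465,0,0,0,0.222,0.5]],
])

```text
time_s: 6.58
tool_pos: [0.4883, -0.3929, 0.2208]
tool_rot: [-179.9, 0.2, 90.0]
force: [-0.7, -0.5, -3.8]
grip_width: 0.0594
grasp_force: 20.0
```

>>> servo_tool([
  [[0,0,0.02,0,0,0,0.5],[0,0,0.07,0,0,0,0.5],[0,0,0.13,0,0,0,0.5],[0,0,0.19,0,0,0,0.5],[0,0,0.25,0,0,0,0.5],[0,0,0.31,0,0,0,0.5],[0,0,0.37,0,0,0,0.5],[0,0,0.43,0,0,0,0.5],[0,0,0.47,0,0,0,0.5],[0,0,0.49,0,0,0,0.5],[0,0,0.5,0,0,0,0.5],[0,0,0.5,0,0,0,0.5]],
])

```text
time_s: 7.58
tool_pos: [0.4902, -0.3888, 0.0709]
tool_rot: [-180.0, -0.0, 90.4]
force: [0.2, 0.6, -2.7]
grip_width: 0.06
grasp_force: 20.0
```

```bash
python3 -c "
from h import *
go(488,-393,62,90)"
```

```text
t 7.58 p [ 490.2 -388.8   70.9] rot [-180.    -0.    90.4] w 60.0 F [ 0.2  0.6 -2.7] gf 20.0
go [-0.0139 -0.0075  0.0295] [-0.     -0.0002  0.0022] len 10.0
```

>>> servo_tool([
  [[0,0,0.01,0,0,0,0.5],[0,0,0.02,0,0,0,0.5],[0,0,0.027,0,0,0,0.5],[0,0,0.03,0,0,0,0.5],[0,0,0.03,0,0,0,0.5],[0,0,0.03,0,0,0,0.5]],
])

```text
time_s: 8.08
tool_pos: [0.4903, -0.3897, 0.0628]
tool_rot: [179.9, 0.0, 90.3]
force: [0.3, 0.0, 2.8]
grip_width: 0.0596
grasp_force: 20.0
```

```bash
python3 -c "
from h import *
go(488,-393,62,90);go(488,-393,62,90)"
```

```text
t 8.08 p [ 490.3 -389.7   62.8] rot [179.9   0.   90.3] w 59.6 F [0.3 0.  2.8] gf 20.0
go [-0.0111 -0.0077  0.0026] [0.0003 0.0001 0.0019] len 4.0
t 8.08 p [ 490.3 -389.7   62.8] rot [179.9   0.   90.3] w 59.6 F [0.3 0.  2.8] gf 20.0
go [-0.0111 -0.0077  0.0026] [0.0003 0.0001 0.0019] len 4.0
```

>>> servo_tool([
  [[0,0,0,0,0,0,1],[0,0,0,0,0,0,1],[0,0,0,0,0,0,1],[0,0,0,0,0,0,1],[0,0,-0.05,0,0,0,1],[0,0,-0.12,0,0,0,1],[0,0,-0.22,0,0,0,1],[0,0,-0.32,0,0,0,1],[0,0,-0.42,0,0,0,1],[0,0,-0.5,0,0,0,1],[0,0,-0.53,0,0,0,1],[0,0,-0.53,0,0,0,1]],
])

```text
time_s: 9.08
tool_pos: [0.4909, -0.3908, 0.2245]
tool_rot: [179.7, 0.2, 90.3]
force: [-0.1, -0.3, 0.1]
grip_width: 0.0869
grasp_force: 0.0
```

```bash
python3 -c "
from h import *
go(525,-219,222,90);go(562,-48,222,82)"
```

```text
t 9.08 p [ 490.9 -390.8  224.5] rot [179.7   0.2  90.3] w 86.9 F [-0.1 -0.3  0.1] gf 0.0
go [0.572  0.1169 0.0075] [0.0016 0.0009 0.0018] len 175.0
t 9.08 p [ 490.9 -390.8  224.5] rot [179.7   0.2  90.3] w 86.9 F [-0.1 -0.3  0.1] gf 0.0
go [1.1413 0.2434 0.0066] [0.0016 0.0007 0.0462] len 350.0
```

>>> servo_tool([
  [[0.1,0.02,0,0,0,0.005,1],[0.2,0.04,0,0,0,0.01,1],[0.3,0.06,0,0,0,0.015,1],[0.4,0.085,0,0,0,0.02,1],[0.5,0.105,0,0,0,0.025,1],[0.6,0.125,0,0,0,0.03,1],[0.7,0.15,0,0,0,0.035,1],[0.8,0.17,0,0,0,0.04,1],[0.9,0.19,0,0,0,0.046,1],[1.0,0.213,0,0,0,0.046,1],[1.0,0.213,0,0,0,0.046,1],[1.0,0.213,0,0,0,0.046,1]],
])

```text
time_s: 10.08
tool_pos: [0.5517, -0.0862, 0.2194]
tool_rot: [-179.8, 0.0, 82.4]
force: [0.1, -1.3, -0.2]
grip_width: 0.0869
grasp_force: 0.0
```

```bash
python3 -c "
from h import *
go(562,-48,150,82);c=cam('top');save(c,'pics/d.png')"
```

```text
t 10.08 p [551.7 -86.2 219.4] rot [-179.8    0.    82.4] w 86.9 F [ 0.1 -1.3 -0.2] gf 0.0
go [0.1308 0.0179 0.2314] [-0.0009  0.0001  0.002 ] len 80.0
```

View pics/d.png

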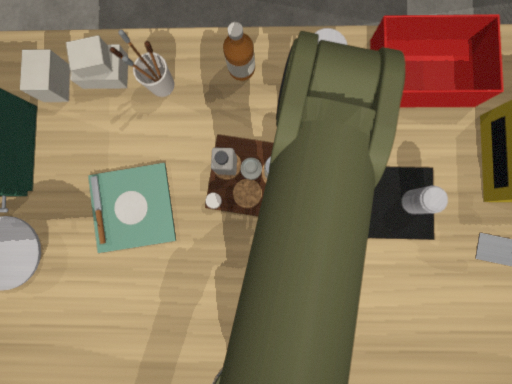

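Tin stands upright on the mat (top near (432,200)), its spot at (248,193) empty, others undisturbed. Now the jar.

>>> servo_tool([
  [[0.07,0.01,0,0,0,0.002,1],[0.13,0.018,0,0,0,0.002,1],[0.13,0.018,0,0,0,0.002,1],[0.13,0.018,0.05,0,0,0.002,1],[0.13,0.018,0.11,0,0,0.002,1],[0.13,0.018,0.17,0,0,0.002,1],[0.13,0.018,0.22,0,0,0.002,1],[0.13,0.018,0.25,0,0,0.002,1],[0.13,0.018,0.27,0,0,0.002,1],[0.13,0.018,0.27,0,0,0.002,1],[0.13,0.018,0.27,0,0,0.002,1]],
])

```text
time_s: 11.05
tool_pos: [0.5629, -0.0519, 0.1404]
tool_rot: [180.0, 0.0, 81.6]
force: [-0.1, 0.8, 0.4]
grip_width: 0.0871
grasp_force: 0.0
```

```bash
python3 -c "
from h import *
go(562.5,-48,72,82)"
```

```text
t 11.05 p [562.9 -51.9 140.4] rot [180.    0.   81.6] w 87.1 F [-0.1  0.8  0.4] gf 0.0
go [ 0.0129 -0.0033  0.2279] [ 0.0001  0.0001 -0.002 ] len 68.0
```

>>> servo_tool([
  [[0.007,0,0.05,0,0,0,1],[0.007,0,0.1,0,0,0,1],[0.007,0,0.15,0,0,0,1],[0.007,0,0.2,0,0,0,1],[0.007,0,0.228,0,0,0,1],[0.007,0,0.228,0,0,0,1],[0.007,0,0.228,0,0,0,0.5],[0.007,0,0.228,0,0,0,0.5],[0.007,0,0.228,0,0,0,0.5],[0.007,0,0.228,0,0,0,0.5],[0.007,0,0.228,0,0,0,0.5],[0.007,0,0.228,0,0,0,0.5]],
])

```text
time_s: 12.05
tool_pos: [0.5628, -0.0489, 0.0721]
tool_rot: [-180.0, -0.0, 81.7]
force: [-2.2, 0.7, 4.0]
grip_width: 0.0573
grasp_force: 20.0
```

```bash
python3 -c "
from h import *
go(562.5,-48,72,82)"
```

```text
t 12.05 p [562.8 -48.9  72.1] rot [-180.    -0.    81.7] w 57.3 F [-2.2  0.7  4. ] gf 20.0
go [ 0.0029 -0.0014  0.0002] [-0.0003 -0.0002 -0.0016] len 1.0
```

>>> servo_tool([
  [[0,0,-0.02,0,0,0,0.5],[0,0,-0.06,0,0,0,0.5],[0,0,-0.12,0,0,0,0.5],[0,0,-0.18,0,0,0,0.5],[0,0,-0.24,0,0,0,0.5],[0,0,-0.3,0,0,0,0.5],[0,0,-0.36,0,0,0,0.5],[0,0,-0.42,0,0,0,0.5],[0,0,-0.48,0,0,0,0.5],[0,0,-0.5,0,0,0,0.5],[0,0,-0.5,0,0,0,0.5]],
])

```text
time_s: 12.97
tool_pos: [0.5642, -0.0494, 0.2237]
tool_rot: [179.8, -0.1, 81.7]
force: [-0.1, 0.1, -3.7]
grip_width: 0.0573
grasp_force: 20.0
```

```bash
python3 -c "
from h import *
go(489,-315,222,90)"
```

```text
t 12.97 p [564.2 -49.4 223.7] rot [ 1.798e+02 -1.000e-01  8.170e+01] w 57.3 F [-0.1  0.1 -3.7] gf 20.0
go [-0.9124 -0.12    0.0041] [ 0.0012 -0.0003 -0.0462] len 276.0
```

>>> servo_tool([
  [[-0.03,-0.004,0,0,0,-0.002,0.5],[-0.1,-0.013,0,0,0,-0.005,0.5],[-0.19,-0.025,0,0,0,-0.01,0.5],[-0.28,-0.037,0,0,0,-0.015,0.5],[-0.37,-0.049,0,0,0,-0.02,0.5],[-0.46,-0.06,0,0,0,-0.025,0.5],[-0.55,-0.072,0,0,0,-0.03,0.5],[-0.64,-0.084,0,0,0,-0.035,0.5],[-0.73,-0.096,0,0,0,-0.04,0.5],[-0.82,-0.108,0,0,0,-0.045,0.5],[-0.89,-0.118,0,0,0,-0.046,0.5],[-0.91,-0.12,0,0,0,-0.046,0.5]],
])

```text
time_s: 13.97
tool_pos: [0.484, -0.3191, 0.2204]
tool_rot: [-179.8, 0.1, 89.6]
force: [0.4, -0.2, -3.8]
grip_width: 0.0574
grasp_force: 20.0
```

>>> servo_tool([
  [[0,0,0.02,0,0,0,0.5],[0,0,0.07,0,0,0,0.5],[0,0,0.13,0,0,0,0.5],[0,0,0.19,0,0,0,0.5],[0,0,0.25,0,0,0,0.5],[0,0,0.31,0,0,0,0.5],[0,0,0.37,0,0,0,0.5],[0,0,0.43,0,0,0,0.5],[0,0,0.47,0,0,0,0.5],[0,0,0.49,0,0,0,0.5],[0,0,0.5,0,0,0,0.5],[0,0,0.5,0,0,0,0.5]],
])

```text
time_s: 14.97
tool_pos: [0.4881, -0.3135, 0.0712]
tool_rot: [-180.0, -0.0, 90.0]
force: [0.3, -0.0, -4.4]
grip_width: 0.0572
grasp_force: 20.0
```

```bash
python3 -c "
from h import *
go(489,-315,63,90)"
```

```text
t 14.97 p [ 488.1 -313.5   71.2] rot [-180.   -0.   90.] w 57.2 F [ 0.3 -0.  -4.4] gf 20.0
go [-0.0051  0.0031  0.0273] [-0.0002 -0.0001  0.0001] len 8.0
```

Seated height is about 9 mm lower.

>>> servo_tool([
  [[0,0,0.01,0,0,0,0.5],[0,0,0.02,0,0,0,0.5],[0,0,0.027,0,0,0,0.5],[0,0,0.03,0,0,0,0.5],[0,0,0.03,0,0,0,0.5],[0,0,0.03,0,0,0,0.5]],
])

```text
time_s: 15.47
tool_pos: [0.4883, -0.3142, 0.0631]
tool_rot: [180.0, 0.0, 90.0]
force: [-0.8, -1.2, -0.5]
grip_width: 0.0572
grasp_force: 20.0
```

>>> servo_tool([
  [[0,0,0,0,0,0,1],[0,0,0,0,0,0,1],[0,0,0,0,0,0,1],[0,0,0,0,0,0,1],[0,0,-0.05,0,0,0,1],[0,0,-0.12,0,0,0,1],[0,0,-0.22,0,0,0,1],[0,0,-0.32,0,0,0,1],[0,0,-0.42,0,0,0,1],[0,0,-0.5,0,0,0,1],[0,0,-0.53,0,0,0,1],[0,0,-0.53,0,0,0,1]],
])

```text
time_s: 16.47
tool_pos: [0.4894, -0.315, 0.2241]
tool_rot: [179.7, 0.1, 90.0]
force: [0.1, -0.6, -0.4]
grip_width: 0.087
grasp_force: 0.0
```

```bash
python3 -c "
from h import *
go(581,75,222,90)
c=cam('top');c['frame']=cv2.resize(c['frame'][120:240,195:445],None,fx=3,fy=3,interpolation=2);save(c,'pics/e.png')"
```

```text
t 16.47 p [ 489.4 -315.   224.1] rot [1.797e+02 1.000e-01 9.000e+01] w 87.0 F [ 0.1 -0.6 -0.4] gf 0.0
go [1.2999 0.3052 0.0065] [ 0.0015  0.0005 -0.0001] len 401.0
```

View pics/e.png

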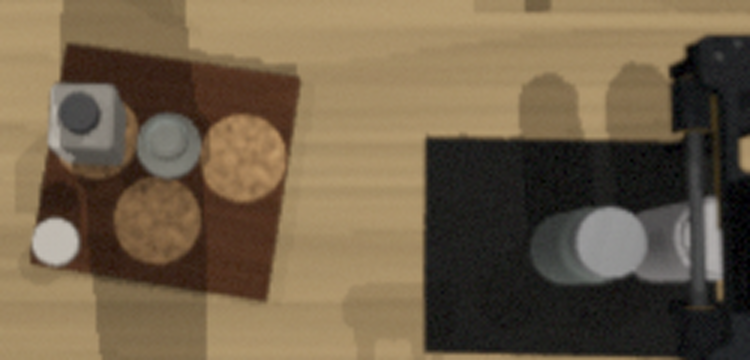

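Jar stands at (610,243) and tin at (700,240) on the mat; the freed spots are at (245,157) and (158,221), the flask cap at (78,112), muller (168,142).

>>> servo_tool([
  [[0.1,0.025,0,0,0,0,1],[0.2,0.05,0,0,0,0,1],[0.3,0.07,0,0,0,0,1],[0.4,0.095,0,0,0,0,1],[0.5,0.12,0,0,0,0,1],[0.6,0.14,0,0,0,0,1],[0.7,0.165,0,0,0,0,1],[0.8,0.19,0,0,0,0,1],[0.9,0.21,0,0,0,0,1],[1.0,0.235,0,0,0,0,1],[1.0,0.235,0,0,0,0,1],[1.0,0.235,0,0,0,0,1]],
])

```text
time_s: 17.52
tool_pos: [0.5578, -0.0114, 0.2192]
tool_rot: [-179.8, 0.1, 90.3]
force: [-0.6, -0.4, -0.0]
grip_width: 0.0872
grasp_force: 0.0
```

```bash
python3 -c "
from h import *
go(581,75,140,90)
c=np.load('top0.npy',allow_pickle=True).item()
f=lambda p:(np.array(p,float)+.5)/3-.5+[195,120]
print(ray(c,f([(245,157),(158,221)]),.012)*1000,ray(c,f([(78,112)]),.115+.012)*1000,ray(c,f([(168,140)]),.072)*1000)"
```

```text
t 17.52 p [557.8 -11.4 219.2] rot [-1.798e+02  1.000e-01  9.030e+01] w 87.2 F [-0.6 -0.4 -0. ] gf 0.0
go [0.2878 0.0797 0.2634] [-0.0012  0.0003  0.0015] len 119.0
[[561.97051466 -49.95365404  12.        ]
 [508.5273441   22.01953433  12.        ]] [[579.5096828  74.2612101 127.       ]] [[567.20836479  11.24707339  72.        ]]
```

>>> servo_tool([
  [[0.08,0.02,0,0,0,0,1],[0.16,0.045,0,0,0,0,1],[0.24,0.065,0,0,0,0,1],[0.285,0.077,0,0,0,0,1],[0.285,0.077,0,0,0,0,1],[0.285,0.077,0.06,0,0,0,1],[0.285,0.077,0.12,0,0,0,1],[0.285,0.077,0.18,0,0,0,1],[0.285,0.077,0.23,0,0,0,1],[0.285,0.077,0.26,0,0,0,1],[0.285,0.077,0.26,0,0,0,1],[0.285,0.077,0.26,0,0,0,1]],
])

```text
time_s: 18.52
tool_pos: [0.5816, 0.0699, 0.1436]
tool_rot: [-180.0, 0.0, 89.9]
force: [-0.6, 0.1, 0.5]
grip_width: 0.0867
grasp_force: 0.0
```

```bash
python3 -c "
from h import *
go(580,74.5,72,90)"
```

```text
t 18.52 p [581.6  69.9 143.6] rot [-180.     0.    89.9] w 86.7 F [-0.6  0.1  0.5] gf 0.0
go [ 0.0155 -0.0052  0.2388] [-0.0002  0.0002 -0.0007] len 72.0
```

>>> servo_tool([
  [[0.01,-0.003,0.05,0,0,0,1],[0.01,-0.003,0.1,0,0,0,1],[0.01,-0.003,0.15,0,0,0,1],[0.01,-0.003,0.2,0,0,0,1],[0.01,-0.003,0.235,0,0,0,1],[0.01,-0.003,0.238,0,0,0,1],[0.01,-0.003,0.238,0,0,0,0.4],[0.01,-0.003,0.238,0,0,0,0.4],[0.01,-0.003,0.238,0,0,0,0.4],[0.01,-0.003,0.238,0,0,0,0.4],[0.01,-0.003,0.238,0,0,0,0.4],[0.01,-0.003,0.238,0,0,0,0.4]],
])

```text
time_s: 19.52
tool_pos: [0.5812, 0.0746, 0.0727]
tool_rot: [180.0, -0.0, 90.0]
force: [-0.2, 0.7, -0.3]
grip_width: 0.0549
grasp_force: 0.0
```

```bash
python3 -c "
from h import *
go(580,74.5,72,90)"
```

```text
t 19.52 p [581.2  74.6  72.7] rot [180.  -0.  90.] w 54.9 F [-0.2  0.7 -0.3] gf 0.0
go [-0.0002 -0.004   0.0024] [ 0.0002 -0.0001 -0.0001] len 1.0
```

>>> servo_tool([
  [[0,0,0,0,0,0,0.4],[0,0,0,0,0,0,0.4],[0,0,0,0,0,0,0.4],[0,0,0,0,0,0,0.4]],
])

```text
time_s: 19.85
tool_pos: [0.581, 0.0745, 0.0725]
tool_rot: [180.0, -0.0, 90.0]
force: [-0.9, 0.2, 2.9]
grip_width: 0.0503
grasp_force: 19.7
```

>>> servo_tool([
  [[0,0,-0.02,0,0,0,0.4],[0,0,-0.06,0,0,0,0.4],[0,0,-0.12,0,0,0,0.4],[0,0,-0.18,0,0,0,0.4],[0,0,-0.24,0,0,0,0.4],[0,0,-0.3,0,0,0,0.4],[0,0,-0.36,0,0,0,0.4],[0,0,-0.42,0,0,0,0.4],[0,0,-0.48,0,0,0,0.4],[0,0,-0.5,0,0,0,0.4],[0,0,-0.5,0,0,0,0.4]],
])

```text
time_s: 20.77
tool_pos: [0.582, 0.0744, 0.2243]
tool_rot: [179.8, -0.1, 90.0]
force: [0.3, -0.1, -3.3]
grip_width: 0.05
grasp_force: 19.8
```

```bash
python3 -c "
from h import *
go(489,-240,222,90)"
```

```text
t 20.77 p [582.   74.4 224.3] rot [ 1.798e+02 -1.000e-01  9.000e+01] w 50.0 F [ 0.3 -0.1 -3.3] gf 19.8
go [-1.0481 -0.3093  0.0053] [ 0.0011 -0.0004 -0.0002] len 328.0
```

>>> servo_tool([
  [[-0.03,-0.01,0,0,0,0,0.4],[-0.1,-0.03,0,0,0,0,0.4],[-0.2,-0.06,0,0,0,0,0.4],[-0.3,-0.09,0,0,0,0,0.4],[-0.4,-0.12,0,0,0,0,0.4],[-0.5,-0.15,0,0,0,0,0.4],[-0.6,-0.18,0,0,0,0,0.4],[-0.7,-0.21,0,0,0,0,0.4],[-0.8,-0.24,0,0,0,0,0.4],[-0.9,-0.27,0,0,0,0,0.4],[-0.97,-0.3,0,0,0,0,0.4],[-1.0,-0.31,0,0,0,0,0.4]],
])

```text
time_s: 21.77
tool_pos: [0.4839, -0.2304, 0.221]
tool_rot: [-179.8, 0.1, 89.6]
force: [-0.6, -0.3, -4.0]
grip_width: 0.0499
grasp_force: 19.8
```

>>> servo_tool([
  [[-0.03,0,0.02,0,0,0,0.4],[-0.04,0,0.07,0,0,0,0.4],[-0.04,0,0.13,0,0,0,0.4],[-0.04,0,0.19,0,0,0,0.4],[-0.04,0,0.25,0,0,0,0.4],[-0.04,0,0.31,0,0,0,0.4],[-0.04,0,0.37,0,0,0,0.4],[-0.04,0,0.43,0,0,0,0.4],[-0.04,0,0.47,0,0,0,0.4],[-0.04,0,0.49,0,0,0,0.4],[-0.04,0,0.5,0,0,0,0.4],[-0.04,0,0.5,0,0,0,0.4]],
])

```text
time_s: 22.77
tool_pos: [0.4875, -0.2374, 0.0718]
tool_rot: [-179.9, -0.0, 90.0]
force: [0.2, 0.3, -3.8]
grip_width: 0.0506
grasp_force: 19.8
```

```bash
python3 -c "
from h import *
go(489,-240,63.5,90)"
```

```text
t 22.77 p [ 487.5 -237.4   71.8] rot [-179.9   -0.    90. ] w 50.6 F [ 0.2  0.3 -3.8] gf 19.8
go [-0.0088  0.0049  0.0278] [-0.0003 -0.     -0.0001] len 9.0
```

>>> servo_tool([
  [[0,0,0.01,0,0,0,0.4],[0,0,0.02,0,0,0,0.4],[0,0,0.027,0,0,0,0.4],[0,0,0.03,0,0,0,0.4],[0,0,0.03,0,0,0,0.4],[0,0,0.03,0,0,0,0.4]],
])

```text
time_s: 23.27
tool_pos: [0.4881, -0.2376, 0.0636]
tool_rot: [180.0, 0.0, 90.0]
force: [-0.5, 0.3, -1.8]
grip_width: 0.0502
grasp_force: 19.7
```

>>> servo_tool([
  [[0,0,0,0,0,0,1],[0,0,0,0,0,0,1],[0,0,0,0,0,0,1],[0,0,0,0,0,0,1],[0,0,-0.05,0,0,0,1],[0,0,-0.12,0,0,0,1],[0,0,-0.22,0,0,0,1],[0,0,-0.32,0,0,0,1],[0,0,-0.42,0,0,0,1],[0,0,-0.5,0,0,0,1],[0,0,-0.53,0,0,0,1],[0,0,-0.53,0,0,0,1]],
])

```text
time_s: 24.27
tool_pos: [0.4893, -0.2382, 0.2246]
tool_rot: [179.7, 0.0, 90.0]
force: [-0.4, -0.5, -0.7]
grip_width: 0.0872
grasp_force: 0.0
```

```bash
python3 -c "
from h import *
go(569,12,222,90)"
```

```text
t 24.27 p [ 489.3 -238.2  224.6] rot [179.7   0.   90. ] w 87.2 F [-0.4 -0.5 -0.7] gf 0.0
go [0.834  0.2656 0.0095] [ 0.0015  0.0001 -0.0001] len 263.0
```

>>> servo_tool([
  [[0.1,0.03,0,0,0,0,1],[0.2,0.06,0,0,0,0,1],[0.3,0.095,0,0,0,0,1],[0.4,0.13,0,0,0,0,1],[0.5,0.16,0,0,0,0,1],[0.6,0.19,0,0,0,0,1],[0.7,0.225,0,0,0,0,1],[0.78,0.25,0,0,0,0,1],[0.83,0.265,0,0,0,0,1],[0.83,0.265,0,0,0,0,1],[0.83,0.265,0,0,0,0,1],[0.83,0.265,0,0,0,0,1]],
])

```text
time_s: 25.27
tool_pos: [0.5668, 0.0091, 0.2217]
tool_rot: [-179.9, 0.1, 89.8]
force: [0.2, -0.6, -1.0]
grip_width: 0.0872
grasp_force: 0.0
```

```bash
python3 -c "
from h import *
go(569,12,110,90)
c=cam('scene');c['frame']=cv2.resize(c['frame'][100:260,100:340],None,fx=3,fy=3,interpolation=2);save(c,'pics/f.png')"
```

```text
t 25.27 p [566.8   9.1 221.7] rot [-1.799e+02  1.000e-01  8.980e+01] w 87.2 F [ 0.2 -0.6 -1. ] gf 0.0
go [0.0101 0.0078 0.3722] [-0.0003  0.0004 -0.0009] len 112.0
```

View pics/f.png

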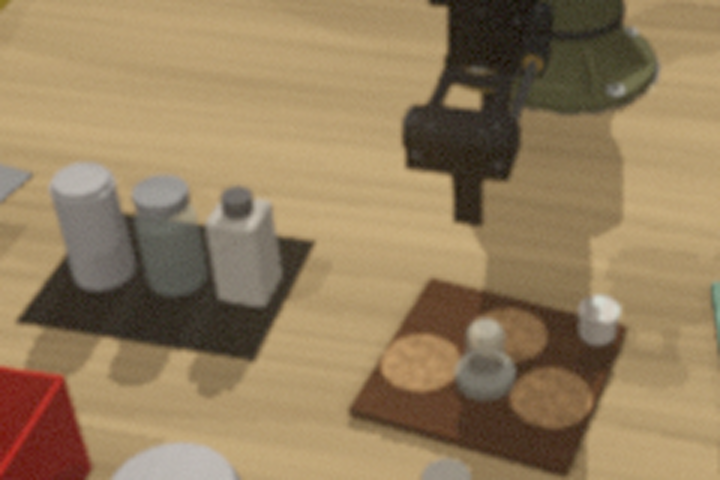

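All three containers stand upright on the mat ((93,230), (170,235), (245,245)); muller knob at (486,337), foot at (486,375), spots free. Descend on the muller.

>>> servo_tool([
  [[0.008,0.005,0.06,0,0,0,1],[0.008,0.005,0.13,0,0,0,1],[0.008,0.005,0.2,0,0,0,1],[0.008,0.005,0.27,0,0,0,1],[0.008,0.005,0.34,0,0,0,1],[0.008,0.005,0.4,0,0,0,1],[0.008,0.005,0.42,0,0,0,1],[0.008,0.005,0.42,0,0,0,1],[0.008,0.005,0.42,0,0,0,1]],
])

```text
time_s: 26.07
tool_pos: [0.5692, 0.0127, 0.097]
tool_rot: [180.0, 0.0, 89.9]
force: [0.7, 0.5, 0.5]
grip_width: 0.0866
grasp_force: 0.0
```

```bash
python3 -c "
from h import *
c=np.load('scene0.npy',allow_pickle=True).item()
f=lambda p:(np.array(p,float)+.5)/3-.5+[100,100]
print(ray(c,f([(486,337)]),.057)*1000,ray(c,f([(486,376)]),.018)*1000)
go(569,12,38,90)"
```

```text
[[563.41846876  14.29678668  57.        ]] [[572.17067171  16.3418834   18.        ]]
t 26.07 p [569.2  12.7  97. ] rot [180.    0.   89.9] w 86.6 F [0.7 0.5 0.5] gf 0.0
go [-0.0023 -0.0007  0.1965] [ 0.0002  0.     -0.0007] len 59.0
```

Centred well enough; go down and close gently.

>>> servo_tool([
  [[0,0,0.05,0,0,0,1],[0,0,0.1,0,0,0,1],[0,0,0.15,0,0,0,1],[0,0,0.19,0,0,0,1],[0,0,0.197,0,0,0,1],[0,0,0.197,0,0,0,0.6],[0,0,0.197,0,0,0,0.25],[0,0,0.197,0,0,0,0.25],[0,0,0.197,0,0,0,0.25],[0,0,0.197,0,0,0,0.25],[0,0,0.197,0,0,0,0.25],[0,0,0.197,0,0,0,0.25]],
], grip_force=12)

```text
time_s: 27.07
tool_pos: [0.5691, 0.014, 0.0374]
tool_rot: [180.0, -0.0, 90.0]
force: [-0.2, 0.1, -0.1]
grip_width: 0.0481
grasp_force: 0.0
```

>>> servo_tool([
  [[0,0,0,0,0,0,0.25],[0,0,0,0,0,0,0.25],[0,0,0,0,0,0,0.25],[0,0,0,0,0,0,0.25],[0,0,0,0,0,0,0.25],[0,0,0,0,0,0,0.25]],
])

```text
time_s: 27.57
tool_pos: [0.5692, 0.0139, 0.0373]
tool_rot: [180.0, -0.0, 90.0]
force: [0.1, 0.2, 0.3]
grip_width: 0.0335
grasp_force: 12.0
```

```bash
python3 -c "
from h import *
go(569,12,38,90)"
```

```text
t 27.57 p [569.2  13.9  37.3] rot [180.  -0.  90.] w 33.5 F [0.1 0.2 0.3] gf 12.0
go [-0.0064 -0.0005 -0.0024] [ 0.0002 -0.     -0.0001] len 2.0
```

>>> servo_tool([
  [[0,0,-0.02,0,0,0,0.25],[0,0,-0.06,0,0,0,0.25],[0,0,-0.12,0,0,0,0.25],[0,0,-0.18,0,0,0,0.25],[0,0,-0.24,0,0,0,0.25],[0,0,-0.3,0,0,0,0.25],[0,0,-0.34,0,0,0,0.25],[0,0,-0.36,0,0,0,0.25],[0,0,-0.36,0,0,0,0.25]],
])

```text
time_s: 28.32
tool_pos: [0.5697, 0.0139, 0.1468]
tool_rot: [179.9, -0.1, 90.0]
force: [0.3, -0.3, -1.5]
grip_width: 0.0331
grasp_force: 12.0
```

```bash
python3 -c "
from h import *
go(472.5,315.5,145,90)"
```

```text
t 28.32 p [569.7  13.9 146.8] rot [ 1.799e+02 -1.000e-01  9.000e+01] w 33.1 F [ 0.3 -0.3 -1.5] gf 12.0
go [ 1.0053 -0.3244  0.0062] [ 0.0008 -0.0003 -0.0001] len 317.0
```

>>> servo_tool([
  [[0.03,-0.01,0,0,0,0,0.25],[0.1,-0.03,0,0,0,0,0.25],[0.2,-0.06,0,0,0,0,0.25],[0.3,-0.1,0,0,0,0,0.25],[0.4,-0.13,0,0,0,0,0.25],[0.5,-0.16,0,0,0,0,0.25],[0.6,-0.19,0,0,0,0,0.25],[0.7,-0.225,0,0,0,0,0.25],[0.8,-0.26,0,0,0,0,0.25],[0.9,-0.29,0,0,0,0,0.25],[0.97,-0.315,0,0,0,0,0.25],[1.0,-0.323,0,0,0,0,0.25]],
])

```text
time_s: 29.32
tool_pos: [0.4683, 0.3185, 0.1435]
tool_rot: [-179.8, 0.0, 90.3]
force: [-0.4, 0.5, -1.4]
grip_width: 0.033
grasp_force: 12.0
```

>>> servo_tool([
  [[0.005,0,0.02,0,0,0,0.25],[0.005,0,0.06,0,0,0,0.25],[0.005,0,0.12,0,0,0,0.25],[0.005,0,0.18,0,0,0,0.25],[0.005,0,0.23,0,0,0,0.25],[0.005,0,0.26,0,0,0,0.25],[0.005,0,0.27,0,0,0,0.25],[0.005,0,0.27,0,0,0,0.25],[0.005,0,0.27,0,0,0,0.25]],
])

```text
time_s: 30.07
tool_pos: [0.4728, 0.3147, 0.0645]
tool_rot: [180.0, -0.0, 89.9]
force: [-0.1, -0.2, -1.1]
grip_width: 0.0336
grasp_force: 12.0
```

```bash
python3 -c "
from h import *
go(472.5,315.5,35.5,90)
c=cam('scene');c['frame']=cv2.resize(c['frame'][140:270,300:440],None,fx=4,fy=4,interpolation=2);save(c,'pics/g.png')"
```

```text
t 30.07 p [472.8 314.7  64.5] rot [180.   -0.   89.9] w 33.6 F [-0.1 -0.2 -1.1] gf 12.0
go [ 0.0026 -0.0012  0.0967] [ 0.0002 -0.     -0.0005] len 29.0
```

View pics/g.png

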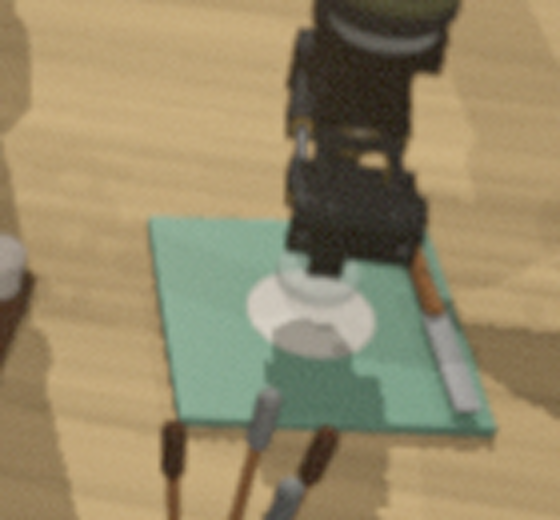

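The muller hangs over the circle (foot ~(317,280), circle centre (311,315)), knife clear at (440,310). Lower slowly.

>>> servo_tool([
  [[0,0,0.01,0,0,0,0.25],[0,0,0.025,0,0,0,0.25],[0,0,0.04,0,0,0,0.25],[0,0,0.055,0,0,0,0.25],[0,0,0.07,0,0,0,0.25],[0,0,0.08,0,0,0,0.25],[0,0,0.087,0,0,0,0.25],[0,0,0.092,0,0,0,0.25],[0,0,0.096,0,0,0,0.25],[0,0,0.098,0,0,0,0.25],[0,0,0.098,0,0,0,0.25],[0,0,0.098,0,0,0,0.25]],
])

```text
time_s: 31.12
tool_pos: [0.4722, 0.3154, 0.0352]
tool_rot: [180.0, -0.0, 90.0]
force: [-2.2, -0.6, 3.4]
grip_width: 0.0332
grasp_force: 12.0
```

```bash
python3 -c "
from h import *
go(472.5,315.5,35.5,90)"
```

```text
t 31.12 p [472.2 315.4  35.2] rot [180.  -0.  90.] w 33.2 F [-2.2 -0.6  3.4] gf 12.0
go [ 0.0004  0.001  -0.0009] [ 0.     -0.0001 -0.0001] len 0.0
```

>>> servo_tool([
  [[0,0,0,0,0,0,0.6],[0,0,0,0,0,0,1],[0,0,0,0,0,0,1],[0,0,0,0,0,0,1],[0,0,0,0,0,0,1],[0,0,-0.05,0,0,0,1],[0,0,-0.15,0,0,0,1],[0,0,-0.25,0,0,0,1],[0,0,-0.35,0,0,0,1],[0,0,-0.45,0,0,0,1],[0,0,-0.55,0,0,0,1],[0,0,-0.62,0,0,0,1]],
])

```text
time_s: 32.12
tool_pos: [0.473, 0.3158, 0.2238]
tool_rot: [179.9, -0.1, 90.0]
force: [0.3, 0.5, -0.3]
grip_width: 0.087
grasp_force: 0.0
```

>>> servo_tool([
  [[-0.05,0,0,0,0,0,1],[-0.15,0.01,0,0,0,0,1],[-0.25,0.02,0,0,0,0,1],[-0.35,0.03,0,0,0,0,1],[-0.45,0.04,0,0,0,0,1],[-0.55,0.05,0,0,0,0,1],[-0.65,0.05,0,0,0,0,1],[-0.75,0.05,0,0,0,0,1],[-0.85,0.05,0,0,0,0,1],[-0.95,0.05,0,0,0,0,1],[-1.0,0.05,0,0,0,0,1],[-1.0,0.05,0,0,0,0,1]],
])

```text
time_s: 33.12
tool_pos: [0.4865, 0.0103, 0.2203]
tool_rot: [-180.0, 0.0, 89.6]
force: [0.4, -0.5, -0.2]
grip_width: 0.087
grasp_force: 0.0
```

```bash
python3 -c "
from h import *
go(488.5,-237.5,222,90)
c=cam('top');f=c['frame'];a=cv2.resize(f[155:260,75:185],None,fx=3.6,fy=3.6,interpolation=2);b=cv2.resize(f[155:260,330:440],None,fx=3.6,fy=3.6,interpolation=2);c['frame']=np.hstack([a,b]);save(c,'pics/i.png');print(a.shape)"
```

```text
t 33.12 p [486.5  10.3 220.3] rot [-180.     0.    89.6] w 87.0 F [ 0.4 -0.5 -0.2] gf 0.0
go [-0.8261  0.0131 -0.0056] [-0.0001  0.0001 -0.0024] len 248.0
(378, 396, 3)
```

View pics/i.png

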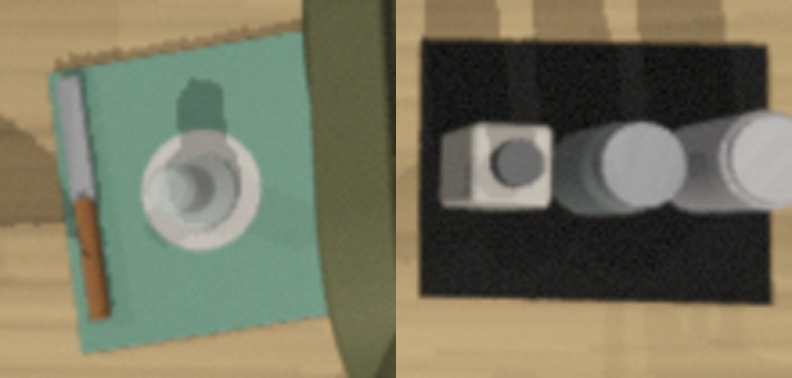

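Muller foot (201,191) sits centred in the circle (202,190); knife unmoved; all three containers upright on the mat. Now return the flask.

>>> servo_tool([
  [[-0.1,0,0,0,0,0,1],[-0.2,0,0,0,0,0,1],[-0.3,0,0,0,0,0,1],[-0.4,0,0,0,0,0,1],[-0.5,0,0,0,0,0,1],[-0.6,0,0,0,0,0,1],[-0.7,0,0,0,0,0,1],[-0.78,0,0,0,0,0,1],[-0.825,0,0,0,0,0,1],[-0.825,0,0,0,0,0,1],[-0.825,0,0,0,0,0,1],[-0.825,0,0,0,0,0,1]],
], grip_force=20)

```text
time_s: 34.17
tool_pos: [0.4874, -0.2299, 0.2202]
tool_rot: [-180.0, -0.1, 90.1]
force: [-0.2, 0.2, -0.0]
grip_width: 0.0869
grasp_force: 0.0
```

```bash
python3 -c "
from h import *
go(488.5,-237.5,63.5,90)"
```

```text
t 34.17 p [ 487.4 -229.9  220.2] rot [-1.80e+02 -1.00e-01  9.01e+01] w 86.9 F [-0.2  0.2 -0. ] gf 0.0
go [-0.0259  0.0039  0.5222] [-0.0002 -0.0003  0.0007] len 157.0
```

>>> servo_tool([
  [[-0.02,0.004,0,0,0,0,1],[-0.02,0.004,0.05,0,0,0,1],[-0.02,0.004,0.12,0,0,0,1],[-0.02,0.004,0.19,0,0,0,1],[-0.02,0.004,0.26,0,0,0,1],[-0.02,0.004,0.3,0,0,0,1],[-0.02,0.004,0.3,0,0,0,1],[-0.02,0.004,0.3,0,0,0,1],[-0.02,0.004,0.3,0,0,0,1]],
])

```text
time_s: 34.92
tool_pos: [0.489, -0.2383, 0.1319]
tool_rot: [179.9, 0.0, 90.0]
force: [0.4, -0.2, -0.2]
grip_width: 0.087
grasp_force: 0.0
```

```bash
python3 -c "
from h import *
go(488.5,-237.5,63.5,90)"
```

```text
t 34.92 p [ 489.  -238.3  131.9] rot [179.9   0.   90. ] w 87.0 F [ 0.4 -0.2 -0.2] gf 0.0
go [ 0.0027 -0.0021  0.228 ] [0.0006 0.0001 0.0001] len 68.0
```

>>> servo_tool([
  [[0.002,0,0.06,0,0,0,1],[0.002,0,0.12,0,0,0,1],[0.002,0,0.18,0,0,0,1],[0.002,0,0.222,0,0,0,1],[0.002,0,0.228,0,0,0,0.4],[0.002,0,0.228,0,0,0,0.4],[0.002,0,0.228,0,0,0,0.4],[0.002,0,0.228,0,0,0,0.4],[0.002,0,0.228,0,0,0,0.4],[0.002,0,0.228,0,0,0,0.4],[0.002,0,0.228,0,0,0,0.4],[0.002,0,0.228,0,0,0,0.4]],
])

```text
time_s: 35.92
tool_pos: [0.4883, -0.2376, 0.0628]
tool_rot: [180.0, -0.0, 90.0]
force: [-1.0, -0.5, 2.0]
grip_width: 0.0504
grasp_force: 19.7
```

>>> servo_tool([
  [[0,0,0,0,0,0,0.4],[0,0,0,0,0,0,0.4],[0,0,0,0,0,0,0.4],[0,0,0,0,0,0,0.4]],
])

```text
time_s: 36.25
tool_pos: [0.4884, -0.2376, 0.0628]
tool_rot: [180.0, -0.0, 90.0]
force: [-2.1, -0.0, 5.5]
grip_width: 0.0504
grasp_force: 19.7
```

```bash
python3 -c "
from h import *
go(488.5,-237.5,63.5,90)"
```

```text
t 36.25 p [ 488.4 -237.6   62.8] rot [180.  -0.  90.] w 50.4 F [-2.1 -0.   5.5] gf 19.7
go [ 0.0003  0.0004 -0.0022] [ 0.0002 -0.0001 -0.0001] len 1.0
```

>>> servo_tool([
  [[0,0,-0.02,0,0,0,0.4],[0,0,-0.06,0,0,0,0.4],[0,0,-0.12,0,0,0,0.4],[0,0,-0.18,0,0,0,0.4],[0,0,-0.24,0,0,0,0.4],[0,0,-0.3,0,0,0,0.4],[0,0,-0.36,0,0,0,0.4],[0,0,-0.42,0,0,0,0.4],[0,0,-0.48,0,0,0,0.4],[0,0,-0.52,0,0,0,0.4],[0,0,-0.53,0,0,0,0.4],[0,0,-0.53,0,0,0,0.4]],
])

```text
time_s: 37.25
tool_pos: [0.4884, -0.2376, 0.222]
tool_rot: [179.9, -0.0, 90.0]
force: [-0.5, 0.4, -4.7]
grip_width: 0.0505
grasp_force: 19.8
```

>>> servo_tool([
  [[0.03,0.01,0,0,0,0,0.4],[0.1,0.03,0,0,0,0,0.4],[0.2,0.06,0,0,0,0,0.4],[0.3,0.09,0,0,0,0,0.4],[0.4,0.12,0,0,0,0,0.4],[0.5,0.15,0,0,0,0,0.4],[0.6,0.18,0,0,0,0,0.4],[0.7,0.21,0,0,0,0,0.4],[0.8,0.24,0,0,0,0,0.4],[0.9,0.27,0,0,0,0,0.4],[0.97,0.3,0,0,0,0,0.4],[1.0,0.31,0,0,0,0,0.4]],
])

```text
time_s: 38.25
tool_pos: [0.581, 0.0687, 0.2192]
tool_rot: [-179.9, -0.0, 90.4]
force: [-0.1, 0.3, -4.1]
grip_width: 0.0506
grasp_force: 19.8
```

>>> servo_tool([
  [[0.02,0,0,0,0,0,0.4],[0.04,0,0,0,0,0,0.4],[0.04,0,0,0,0,0,0.4],[0.04,0,0.04,0,0,0,0.4],[0.04,0,0.1,0,0,0,0.4],[0.04,0,0.16,0,0,0,0.4],[0.04,0,0.22,0,0,0,0.4],[0.04,0,0.28,0,0,0,0.4],[0.04,0,0.34,0,0,0,0.4],[0.04,0,0.38,0,0,0,0.4],[0.04,0,0.38,0,0,0,0.4],[0.04,0,0.38,0,0,0,0.4]],
])

```text
time_s: 39.25
tool_pos: [0.5807, 0.0734, 0.107]
tool_rot: [-179.9, 0.0, 89.9]
force: [0.3, 0.0, -2.4]
grip_width: 0.0499
grasp_force: 19.8
```

```bash
python3 -c "
from h import *
go(581.1,74.6,71.8,90)"
```

```text
t 39.25 p [580.7  73.4 107. ] rot [-179.9    0.    89.9] w 49.9 F [ 0.3  0.  -2.4] gf 19.8
go [0.004  0.0013 0.1172] [-0.0003  0.0002 -0.0006] len 35.0
```

Good; lower, release, rise.

>>> servo_tool([
  [[0.003,0.001,0.02,0,0,0,0.4],[0.003,0.001,0.05,0,0,0,0.4],[0.003,0.001,0.075,0,0,0,0.4],[0.003,0.001,0.095,0,0,0,0.4],[0.003,0.001,0.107,0,0,0,0.4],[0.003,0.001,0.115,0,0,0,0.4],[0.003,0.001,0.118,0,0,0,0.4],[0.003,0.001,0.118,0,0,0,0.4],[0.003,0.001,0.118,0,0,0,0.4]],
])

```text
time_s: 40.0
tool_pos: [0.5819, 0.0754, 0.0722]
tool_rot: [179.9, -0.0, 90.0]
force: [-0.3, 0.6, -3.5]
grip_width: 0.0505
grasp_force: 19.7
```

>>> servo_tool([
  [[0,0,0,0,0,0,1],[0,0,0,0,0,0,1],[0,0,0,0,0,0,1],[0,0,0,0,0,0,1],[0,0,-0.05,0,0,0,1],[0,0,-0.12,0,0,0,1],[0,0,-0.22,0,0,0,1],[0,0,-0.32,0,0,0,1],[0,0,-0.42,0,0,0,1],[0,0,-0.48,0,0,0,1],[0,0,-0.5,0,0,0,1],[0,0,-0.5,0,0,0,1]],
])

```text
time_s: 41.0
tool_pos: [0.5826, 0.0754, 0.2236]
tool_rot: [179.8, -0.1, 90.0]
force: [-0.5, 0.9, -1.0]
grip_width: 0.0871
grasp_force: 0.0
```

```bash
python3 -c "
from h import *
go(488.3,-314.2,222,90)"
```

```text
t 41.0 p [582.6  75.4 223.6] rot [ 1.798e+02 -1.000e-01  9.000e+01] w 87.1 F [-0.5  0.9 -1. ] gf 0.0
go [-1.2989 -0.314   0.0025] [ 0.001  -0.0005 -0.0001] len 401.0
```

>>> servo_tool([
  [[-0.1,-0.025,0,0,0,0,1],[-0.2,-0.05,0,0,0,0,1],[-0.3,-0.07,0,0,0,0,1],[-0.4,-0.1,0,0,0,0,1],[-0.5,-0.12,0,0,0,0,1],[-0.6,-0.145,0,0,0,0,1],[-0.7,-0.17,0,0,0,0,1],[-0.8,-0.19,0,0,0,0,1],[-0.9,-0.22,0,0,0,0,1],[-1.0,-0.24,0,0,0,0,1],[-1.0,-0.24,0,0,0,0,1],[-1.0,-0.24,0,0,0,0,1]],
])

```text
time_s: 42.0
tool_pos: [0.5076, -0.2266, 0.2204]
tool_rot: [-179.9, 0.0, 89.7]
force: [-0.3, 1.0, -0.4]
grip_width: 0.0869
grasp_force: 0.0
```

>>> servo_tool([
  [[-0.1,-0.025,0,0,0,0,1],[-0.2,-0.05,0,0,0,0,1],[-0.3,-0.073,0,0,0,0,1],[-0.3,-0.073,0,0,0,0,1],[-0.3,-0.073,0,0,0,0,1],[-0.3,-0.073,0.05,0,0,0,1],[-0.3,-0.073,0.12,0,0,0,1],[-0.3,-0.073,0.19,0,0,0,1],[-0.3,-0.073,0.25,0,0,0,1],[-0.3,-0.073,0.27,0,0,0,1],[-0.3,-0.073,0.27,0,0,0,1],[-0.3,-0.073,0.27,0,0,0,1]],
])

```text
time_s: 43.0
tool_pos: [0.4883, -0.3133, 0.141]
tool_rot: [-180.0, -0.0, 90.1]
force: [-0.5, 0.4, 1.0]
grip_width: 0.0872
grasp_force: 0.0
```

```bash
python3 -c "
from h import *
go(488.3,-314.2,62.8,90)"
```

```text
t 43.0 p [ 488.3 -313.3  141. ] rot [-180.    -0.    90.1] w 87.2 F [-0.5  0.4  1. ] gf 0.0
go [-3.100e-03  2.000e-04  2.607e-01] [-0.0001 -0.0001  0.0005] len 78.0
```

>>> servo_tool([
  [[0,0,0.06,0,0,0,1],[0,0,0.12,0,0,0,1],[0,0,0.18,0,0,0,1],[0,0,0.23,0,0,0,1],[0,0,0.255,0,0,0,1],[0,0,0.26,0,0,0,0.5],[0,0,0.26,0,0,0,0.5],[0,0,0.26,0,0,0,0.5],[0,0,0.26,0,0,0,0.5],[0,0,0.26,0,0,0,0.5],[0,0,0.26,0,0,0,0.5],[0,0,0.26,0,0,0,0.5]],
])

```text
time_s: 44.0
tool_pos: [0.4877, -0.315, 0.0636]
tool_rot: [180.0, 0.0, 90.0]
force: [-0.8, 0.3, 3.8]
grip_width: 0.0573
grasp_force: 20.0
```

>>> servo_tool([
  [[0,0,0,0,0,0,0.5],[0,0,0,0,0,0,0.5]],
])

```text
time_s: 44.17
tool_pos: [0.4877, -0.315, 0.0636]
tool_rot: [180.0, 0.0, 90.0]
force: [-1.7, -0.2, 6.1]
grip_width: 0.057
grasp_force: 20.0
```

```bash
python3 -c "
from h import *
go(562.8,-48.9,222,82)"
```

```text
t 44.17 p [ 487.7 -315.    63.6] rot [180.   0.  90.] w 57.0 F [-1.7 -0.2  6.1] gf 20.0
go [ 0.8869  0.2503 -0.5279] [0.0002 0.     0.0443] len 319.0
```

>>> servo_tool([
  [[0,0,-0.02,0,0,0,0.5],[0,0,-0.06,0,0,0,0.5],[0,0,-0.12,0,0,0,0.5],[0,0,-0.18,0,0,0,0.5],[0,0,-0.24,0,0,0,0.5],[0,0,-0.3,0,0,0,0.5],[0,0,-0.36,0,0,0,0.5],[0,0,-0.42,0,0,0,0.5],[0,0,-0.48,0,0,0,0.5],[0,0,-0.52,0,0,0,0.5],[0,0,-0.53,0,0,0,0.5],[0,0,-0.53,0,0,0,0.5]],
])

```text
time_s: 45.17
tool_pos: [0.4878, -0.3147, 0.2226]
tool_rot: [179.9, 0.0, 90.0]
force: [-0.2, -0.1, -3.4]
grip_width: 0.0573
grasp_force: 20.0
```

>>> servo_tool([
  [[0.03,0.01,0,0,0,0,0.5],[0.1,0.03,0,0,0,0,0.5],[0.19,0.055,0,0,0,0,0.5],[0.28,0.08,0,0,0,0,0.5],[0.37,0.105,0,0,0,0,0.5],[0.46,0.13,0,0,0,0,0.5],[0.55,0.155,0,0,0,0,0.5],[0.64,0.18,0,0,0,0,0.5],[0.73,0.205,0,0,0,0,0.5],[0.81,0.23,0,0,0,0,0.5],[0.87,0.245,0,0,0,0,0.5],[0.887,0.25,0,0,0,0,0.5]],
])

```text
time_s: 46.17
tool_pos: [0.5626, -0.0425, 0.2202]
tool_rot: [-179.9, -0.1, 90.4]
force: [-0.7, -0.1, -4.0]
grip_width: 0.0575
grasp_force: 20.0
```

>>> servo_tool([
  [[0,0,0,0,0,0,0.5],[0,0,0,0,0,0,0.5],[0,0,0,0,0,0,0.5],[0,0,0.04,0,0,0,0.5],[0,0,0.1,0,0,0,0.5],[0,0,0.16,0,0,0,0.5],[0,0,0.22,0,0,0,0.5],[0,0,0.28,0,0,0,0.5],[0,0,0.34,0,0,0,0.5],[0,0,0.38,0,0,0,0.5],[0,0,0.38,0,0,0,0.5],[0,0,0.38,0,0,0,0.5]],
])

```text
time_s: 47.17
tool_pos: [0.562, -0.0493, 0.1075]
tool_rot: [-179.9, 0.0, 89.9]
force: [0.2, -0.2, -3.7]
grip_width: 0.0576
grasp_force: 20.0
```

```bash
python3 -c "
from h import *
go(562.8,-48.9,72.6,90)"
```

```text
t 47.17 p [562.  -49.3 107.5] rot [-179.9    0.    89.9] w 57.6 F [ 0.2 -0.2 -3.7] gf 20.0
go [0.0016 0.0028 0.1162] [-0.0004  0.0002 -0.0005] len 35.0
```

>>> servo_tool([
  [[0.001,0.002,0.02,0,0,0,0.5],[0.001,0.002,0.05,0,0,0,0.5],[0.001,0.002,0.075,0,0,0,0.5],[0.001,0.002,0.095,0,0,0,0.5],[0.001,0.002,0.107,0,0,0,0.5],[0.001,0.002,0.115,0,0,0,0.5],[0.001,0.002,0.118,0,0,0,0.5],[0.001,0.002,0.118,0,0,0,0.5],[0.001,0.002,0.118,0,0,0,0.5]],
])

```text
time_s: 47.92
tool_pos: [0.5636, -0.0483, 0.0727]
tool_rot: [179.9, 0.0, 90.0]
force: [-0.7, -0.5, -3.2]
grip_width: 0.0576
grasp_force: 20.0
```

>>> servo_tool([
  [[0,0,0,0,0,0,1],[0,0,0,0,0,0,1],[0,0,0,0,0,0,1],[0,0,0,0,0,0,1],[0,0,-0.05,0,0,0,1],[0,0,-0.12,0,0,0,1],[0,0,-0.22,0,0,0,1],[0,0,-0.32,0,0,0,1],[0,0,-0.42,0,0,0,1],[0,0,-0.48,0,0,0,1],[0,0,-0.5,0,0,0,1],[0,0,-0.5,0,0,0,1]],
])

```text
time_s: 48.92
tool_pos: [0.5642, -0.0483, 0.2241]
tool_rot: [179.8, -0.1, 90.0]
force: [0.2, 0.6, -0.5]
grip_width: 0.0872
grasp_force: 0.0
```

```bash
python3 -c "
from h import *
go(490.2,-389.5,222,90)"
```

```text
t 48.92 p [564.2 -48.3 224.1] rot [ 1.798e+02 -1.000e-01  9.000e+01] w 87.2 F [ 0.2  0.6 -0.5] gf 0.0
go [-1.1373 -0.2467  0.005 ] [ 0.0011 -0.0003 -0.0001] len 349.0
```

>>> servo_tool([
  [[-0.1,-0.02,0,0,0,0,1],[-0.2,-0.04,0,0,0,0,1],[-0.3,-0.065,0,0,0,0,1],[-0.4,-0.085,0,0,0,0,1],[-0.5,-0.11,0,0,0,0,1],[-0.6,-0.13,0,0,0,0,1],[-0.7,-0.15,0,0,0,0,1],[-0.8,-0.175,0,0,0,0,1],[-0.9,-0.195,0,0,0,0,1],[-1.0,-0.217,0,0,0,0,1],[-1.0,-0.217,0,0,0,0,1],[-1.0,-0.217,0,0,0,0,1]],
])

```text
time_s: 49.92
tool_pos: [0.4955, -0.3504, 0.2207]
tool_rot: [-179.8, -0.0, 89.7]
force: [0.8, 0.5, -0.7]
grip_width: 0.0872
grasp_force: 0.0
```

>>> servo_tool([
  [[-0.1,-0.02,0,0,0,0,1],[-0.137,-0.03,0,0,0,0,1],[-0.137,-0.03,0,0,0,0,1],[-0.137,-0.03,0,0,0,0,1],[-0.137,-0.03,0.05,0,0,0,1],[-0.137,-0.03,0.12,0,0,0,1],[-0.137,-0.03,0.19,0,0,0,1],[-0.137,-0.03,0.25,0,0,0,1],[-0.137,-0.03,0.27,0,0,0,1],[-0.137,-0.03,0.27,0,0,0,1],[-0.137,-0.03,0.27,0,0,0,1]],
])

```text
time_s: 50.83
tool_pos: [0.4898, -0.3882, 0.1418]
tool_rot: [180.0, -0.0, 90.1]
force: [0.3, 0.0, 0.5]
grip_width: 0.0874
grasp_force: 0.0
```

```bash
python3 -c "
from h import *
go(490.2,-389.5,62.8,90)"
```

```text
t 50.83 p [ 489.8 -388.2  141.8] rot [180.   -0.   90.1] w 87.4 F [0.3 0.  0.5] gf 0.0
go [-0.0045  0.0012  0.2633] [ 0.0001 -0.0002  0.0004] len 79.0
```

>>> servo_tool([
  [[-0.002,0,0.06,0,0,0,1],[-0.002,0,0.12,0,0,0,1],[-0.002,0,0.18,0,0,0,1],[-0.002,0,0.23,0,0,0,1],[-0.002,0,0.257,0,0,0,1],[-0.002,0,0.263,0,0,0,0.5],[-0.002,0,0.263,0,0,0,0.5],[-0.002,0,0.263,0,0,0,0.5],[-0.002,0,0.263,0,0,0,0.5],[-0.002,0,0.263,0,0,0,0.5],[-0.002,0,0.263,0,0,0,0.5],[-0.002,0,0.263,0,0,0,0.5]],
])

```text
time_s: 51.83
tool_pos: [0.4899, -0.3903, 0.0636]
tool_rot: [179.9, 0.1, 90.0]
force: [1.4, 0.9, 2.5]
grip_width: 0.0597
grasp_force: 20.0
```

>>> servo_tool([
  [[0,0,0,0,0,0,0.5],[0,0,0,0,0,0,0.5]],
])

```text
time_s: 52.0
tool_pos: [0.4899, -0.3904, 0.0636]
tool_rot: [179.9, 0.1, 90.0]
force: [2.1, -0.5, 5.0]
grip_width: 0.0597
grasp_force: 20.0
```

```bash
python3 -c "
from h import *
go(509.2,22,222,90)"
```

```text
t 52.0 p [ 489.9 -390.4   63.6] rot [1.799e+02 1.000e-01 9.000e+01] w 59.7 F [ 2.1 -0.5  5. ] gf 20.0
go [ 1.3741  0.0652 -0.5291] [ 0.0007  0.0003 -0.    ] len 442.0
```

>>> servo_tool([
  [[0,0,-0.02,0,0,0,0.5],[0,0,-0.06,0,0,0,0.5],[0,0,-0.12,0,0,0,0.5],[0,0,-0.18,0,0,0,0.5],[0,0,-0.24,0,0,0,0.5],[0,0,-0.3,0,0,0,0.5],[0,0,-0.36,0,0,0,0.5],[0,0,-0.42,0,0,0,0.5],[0,0,-0.48,0,0,0,0.5],[0,0,-0.52,0,0,0,0.5],[0,0,-0.53,0,0,0,0.5],[0,0,-0.53,0,0,0,0.5]],
])

```text
time_s: 53.0
tool_pos: [0.4888, -0.3901, 0.2222]
tool_rot: [180.0, 0.0, 90.0]
force: [0.3, 0.2, -4.3]
grip_width: 0.0596
grasp_force: 20.0
```

>>> servo_tool([
  [[0.03,0,0,0,0,0,0.5],[0.1,0.005,0,0,0,0,0.5],[0.2,0.01,0,0,0,0,0.5],[0.3,0.015,0,0,0,0,0.5],[0.4,0.02,0,0,0,0,0.5],[0.5,0.025,0,0,0,0,0.5],[0.6,0.03,0,0,0,0,0.5],[0.7,0.035,0,0,0,0,0.5],[0.8,0.04,0,0,0,0,0.5],[0.9,0.045,0,0,0,0,0.5],[0.97,0.048,0,0,0,0,0.5],[1.0,0.05,0,0,0,0,0.5]],
])

```text
time_s: 54.0
tool_pos: [0.5032, -0.0853, 0.2203]
tool_rot: [-179.9, -0.1, 90.3]
force: [0.7, 0.8, -4.4]
grip_width: 0.0597
grasp_force: 20.0
```

>>> servo_tool([
  [[0.05,0.002,0,0,0,0,0.5],[0.12,0.005,0,0,0,0,0.5],[0.19,0.008,0,0,0,0,0.5],[0.26,0.011,0,0,0,0,0.5],[0.33,0.014,0,0,0,0,0.5],[0.374,0.015,0,0,0,0,0.5],[0.374,0.015,0,0,0,0,0.5],[0.374,0.015,0.05,0,0,0,0.5],[0.374,0.015,0.1,0,0,0,0.5],[0.374,0.015,0.12,0,0,0,0.5],[0.374,0.015,0.12,0,0,0,0.5],[0.374,0.015,0.12,0,0,0,0.5]],
])

```text
time_s: 55.0
tool_pos: [0.5085, 0.0211, 0.1856]
tool_rot: [-180.0, 0.0, 89.9]
force: [0.1, -0.3, -3.7]
grip_width: 0.0598
grasp_force: 20.0
```

```bash
python3 -c "
from h import *
go(509.2,22,72.6,90)"
```

```text
t 55.0 p [508.5  21.1 185.6] rot [-180.     0.    89.9] w 59.8 F [ 0.1 -0.3 -3.7] gf 20.0
go [0.0035 0.0026 0.3768] [-0.0002  0.0003 -0.0006] len 113.0
```

>>> servo_tool([
  [[0.003,0.001,0.02,0,0,0,0.5],[0.003,0.001,0.06,0,0,0,0.5],[0.003,0.001,0.12,0,0,0,0.5],[0.003,0.001,0.18,0,0,0,0.5],[0.003,0.001,0.24,0,0,0,0.5],[0.003,0.001,0.29,0,0,0,0.5],[0.003,0.001,0.33,0,0,0,0.5],[0.003,0.001,0.355,0,0,0,0.5],[0.003,0.001,0.37,0,0,0,0.5],[0.003,0.001,0.377,0,0,0,0.5],[0.003,0.001,0.377,0,0,0,0.5],[0.003,0.001,0.377,0,0,0,0.5]],
])

```text
time_s: 56.0
tool_pos: [0.5097, 0.0233, 0.0732]
tool_rot: [179.9, -0.0, 90.0]
force: [-0.5, 0.6, -4.6]
grip_width: 0.0599
grasp_force: 20.0
```

>>> servo_tool([
  [[0,0,0,0,0,0,0.5],[0,0,0,0,0,0,0.5]],
])

```text
time_s: 56.17
tool_pos: [0.5094, 0.0234, 0.0731]
tool_rot: [179.9, -0.0, 90.0]
force: [-0.5, -0.2, -3.5]
grip_width: 0.0594
grasp_force: 20.0
```

```bash
python3 -c "
from h import *
go(509.2,22,72.6,90)"
```

```text
t 56.17 p [509.4  23.4  73.1] rot [179.9  -0.   90. ] w 59.4 F [-0.5 -0.2 -3.5] gf 20.0
go [-0.0046 -0.0005  0.0015] [ 0.0004 -0.0002 -0.0001] len 1.0
```

Half a millimetre more down, release, rise and retreat toward the base side.

>>> servo_tool([
  [[-0.002,0,0.002,0,0,0,0.5],[-0.002,0,0.003,0,0,0,0.5],[-0.002,0,0.003,0,0,0,1],[-0.002,0,0.003,0,0,0,1],[-0.002,0,0.003,0,0,0,1],[-0.002,0,0.003,0,0,0,1],[-0.002,0,-0.05,0,0,0,1],[-0.002,0,-0.12,0,0,0,1],[-0.002,0,-0.22,0,0,0,1],[-0.002,0,-0.32,0,0,0,1],[-0.002,0,-0.42,0,0,0,1],[-0.002,0,-0.5,0,0,0,1]],
])

```text
time_s: 57.17
tool_pos: [0.5094, 0.0222, 0.2248]
tool_rot: [179.9, -0.1, 89.9]
force: [-0.2, 0.9, -0.4]
grip_width: 0.087
grasp_force: 0.0
```

>>> servo_tool([
  [[-0.08,0,0,0,0,0,1],[-0.18,0,0,0,0,0,1],[-0.28,0,0,0,0,0,1],[-0.38,0,0,0,0,0,1],[-0.48,0,0,0,0,0,1],[-0.58,0,0,0,0,0,1],[-0.68,0,0,0,0,0,1],[-0.78,0,0,0,0,0,1],[-0.88,0,0,0,0,0,1],[-0.95,0,0,0,0,0,1],[-1,0,0,0,0,0,1],[-1,0,0,0,0,0,1]],
])

```text
time_s: 58.17
tool_pos: [0.5073, -0.2818, 0.2226]
tool_rot: [-180.0, 0.2, 89.6]
force: [-0.4, -0.3, 0.6]
grip_width: 0.0869
grasp_force: 0.0
```

```bash
python3 -c "
from h import *
go(509.2,22,72.6,90)
c=cam('top');f=c['frame'];a=cv2.resize(f[125:230,195:305],None,fx=3.6,fy=3.6,interpolation=cv2.INTER_CUBIC);b=cv2.resize(f[155:260,75:185],None,fx=3.6,fy=3.6,interpolation=2);c['frame']=np.hstack([a,b]);save(c,'pics/z.png')"
```

```text
t 58.17 p [ 507.3 -281.8  222.6] rot [-180.     0.2   89.6] w 86.9 F [-0.4 -0.3  0.6] gf 0.0
go [1.0143e+00 4.0000e-04 4.9670e-01] [-0.0003  0.001  -0.002 ] len 339.0
```

View pics/z.png

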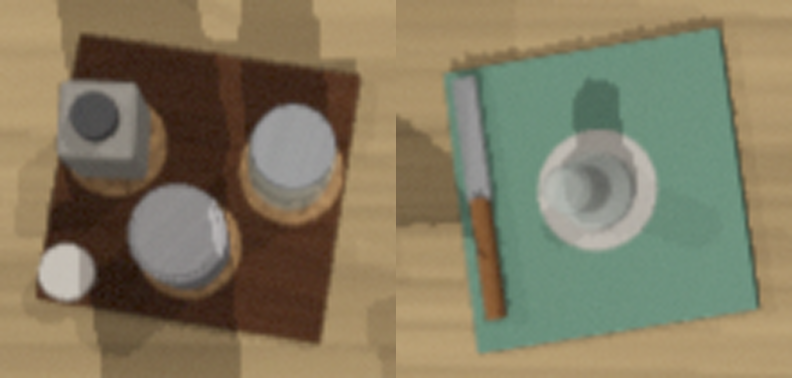

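Flask (94,116), jar (293,146) and tin (178,235) match their initial pixels within about 2 mm; the pot (67,271), knife and muller are all in place.

>>> servo_tool([
  [[0,0,0,0,0,0,1],[0,0,0,0,0,0,1],[0,0,0,0,0,0,1],[0,0,0,0,0,0,1],[0,0,0,0,0,0,1],[0,0,0,0,0,0,1]],
])

```text
time_s: 58.72
tool_pos: [0.5091, -0.2768, 0.2226]
tool_rot: [180.0, -0.0, 90.0]
force: [0.5, -0.0, 0.7]
grip_width: 0.0874
grasp_force: 0.0
```

```bash
python3 -c "
from h import *
print(env.sign_off())"
```

```text
the job is handed in; nothing more can be done
None
```

The job is handed in at about 59 s (sign-off returned no verdict): the muller stands centred in the slab's circle, jar, tin and flask are back on their spots within about 2 mm by the last picture, and the knife and pot look unmoved.

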